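Roll the tablet bottle up the feed gutter to its stop

ROBOT

A 6-joint arm with a two-finger parallel gripper is mounted at the origin on the work surface. World frame = base frame: x ahead of the robot, y to its left, z up, the work surface at z = 0. Lengths are in m, angles in rad, forces in N, time in s.
With the tool pointing down it reaches from about 0.35 to 0.725 m from the base axis. Payload 6 kg.
Tool frame: the origin (TCP) lies midway between the tips of the shut fingers; the grasp point (between the pads) lies robot.hold_point_z behind it (robot.hold_point_z is the distance from the TCP to the grasp point, in m); z points along the fingers, x is the direction in which the jaws open and shut, and the axes are right-handed (so a half turn about z gives the same grasp; the last joint's range is limited). The gripper opens to 85 mm and grips with 20 to 120 N. Pads are 22 mm wide; open, the fingers measure 114 mm over their backs; the gripper's body (76 mm by 85 mm) begins 54 mm behind the grasp point. The pads swing forward as they close: fully open they stand 13 mm farther back than shut.
Start: joints at [1.48, 0.04, 0.085, 0, -1.615, -0.334], TCP at [0.247, 0.547, 0.231] pointing down, gripper open.
Joint ranges: [-2.56, 2.56], [-1.29, 2.01], [-1.08, 1.49], [-3.29, 1.98], [-2.81, -0.18], [-2.99, 2.99]. Speed limits (rad/s): [2.57, 2.57, 3.01, 3.14, 3.14, 3.14].

INTERFACE

Orientations are given as a rotation vector (axis times angle).
In Python, from station import robot gives the robot as it stands.
- The arm moves only by the tool arm_command, never from a script. Its arguments are lists of equal length, an entry for each row: "xyz": the shift along the tool's x, y, z in cm, a list of three; "turn": the turn about the tool's z in rad; "jaw": the closure, from 0 (fully open) to 1 (shut). A call has 1 to 5 rows; each row is the pose to reach, as a shift and turn from the pose commanded when the call began, along the tool's axes at that moment; what a row does not reach only later rows make up. A row lasts 1/10 s, in which the tool goes at most 50 mm and 8.59 degrees, less where a joint would pass 70% of its speed; a pose out of reach is approached as far as the arm can. A call with a gripper value outside its range is refused whole. The fingers move at their own pace and stop on an object; "grip_force" is the grip in N (left out, the last holds). Time passes only in rows, so rows that repeat a pose let the fingers close. It gives the time, the measured TCP pose, the force and the opening at its end, in the units of the state.
- robot.observe(): the state, without advancing time (a new reading comes with each control period).
- robot.camera(name): name is "side" or "top"; returns the picture (384x512x3 uint8, red, green, blue); there is no depth.
- robot.get_calibration(name): a dict with "vertical_fov" (degrees; the focal length in pixels is half the picture's height over the tangent of half this angle, whatever the lens; pixels are square), "cx", "cy" (the principal point, pixels), "D" ([k1, k2, p1, p2, k3] as OpenCV has them; the pictures are not rectified), "pose" (4x4, takes a point from camera to world coordinates). Camera axes: x right, y down, z forward; pixel columns grow to the right and rows downward; lengths in m; the calibration is good to about 2 mm. A picture is of the moment at which its call begins. get_calibration takes no time and is no camera call.
- robot.close_job(): hands the job in, once; it reports no verdict.
The state is a dict: "time": time; "joint_pos": joint angles; "joint_velocities": joint speeds; "effort": joint torques, N m; "tool_pos": TCP position; "eef_rot": TCP orientation; "contact_force": force on the tool from outside, world axes, zero at the start; "torque": the same for the moment, N m; "grip_width": finger opening in m.
Only numpy, scipy, OpenCV 4.12 (cv2) and the standard library are available. Lean on these libraries where they do the work, as an engineer would, in place of code of your own. Each camera call takes 0.05 s, during which the arm holds its last target. There are 200 camera calls.

TASK

The white tablet bottle lies at the bottom of the sloped metal feed gutter on the dispensary counter. Push it up the slope gently with the fingertips, rolling it in the gutter and never squeezing or lifting it or letting it race away, until it has gone over the crest and lies still against the end stop at the high end, where it cannot roll back. Leave the jar, the stamp and the counting tray where they are, and let go of everything at the end.

Things in the scene. Friction and masses are not known exactly. Their poses are not given: they have to be found in the camera images.
- bottle: Closed white tablet bottle, paper label, blue cap: a plain cylinder 60 mm in diameter, 90 mm long, 130 to 250 g, free to roll. Lies on its side across the gutter, at first against the low lip, axis at gutter x -83, z 59 mm. Origin in the middle of its axis; its y axis runs along the bottle, x and z turn as it rolls.
- gutter: Fixed bare-aluminium trough, 265 mm long and 118 mm wide at its feet, inside width 96 mm, side walls 4 mm thick standing only 14 mm above the sloping floor. Origin on the counter under its middle; x points uphill along it (level), y across, z up. In this frame (mm): low lip at x -105, crest at x 55, end stop at x 110.
- slope (a point): Mid-width point on the floor at the inner face of the low lip (26 mm above the counter). Its x axis points up the floor, sloped 7 degrees, y across, z square to the floor. The lip is 8 mm thick and its top only 12 mm above this point: the bottle's back overhangs it, so fingers reach the bottle from behind, above the lip.
- crest (a point): Mid-width point on the crest of the floor, 46 mm above the counter; axes as the gutter's. The floor rises 7 degrees from lip to crest, then falls 12 degrees to the end stop. On the crest the bottle's axis is 30 mm above this point. Let go before the crest, the bottle rolls back to the lip; past it, it rolls by itself to the stop.
- seat (a point): Where the bottle's origin lies when it rests beyond the crest against the end stop: gutter x 80, y 0, z 71 mm; axes as the gutter's. The end stop is an upright plate, its face 30 mm uphill of this point, 8 mm thick, top 76 mm above the counter.
- jar: Bystander: amber glass jar with black cap, 58 mm in diameter, 100 mm tall, standing loose beside the gutter. Origin under its middle.
- stamp: Bystander: turned wooden hand stamp, 42 mm in diameter, 65 mm tall, standing loose beside the gutter. Origin under its middle.
- tray: Bystander: flat steel tablet-counting tray, 160 x 100 x 18 mm, loose beside the gutter. Origin under its middle, x along its length.
Not all that is in view belongs to the job. What is shaped like the bottle but green is not meant.

How it is judged:
By the outcome, as a careful person would: the job done as asked, in the order asked, and still so for the second after the job is handed in, with the robot touching nothing.
It also fails if it takes over 38 s, if anything falls off the work surface, if the arm or the gripper's body presses on something with over 40 N, if the wrist force passes 120 N, or if a joint passes its speed limit or range.

## Working session

There is one attempt and no reset: what is moved stays moved. The work goes in short steps, Python scripts to look and compute and a tool call to move; the robot and the scene stay as the last step left them, time stands still between calls to the robot, and variables do not carry over. Pictures are saved under pics/ and viewed, about 8 in all and at most 12, crops included, and the job is handed in when it is done.

Besides the shell and the picture viewer there is one more tool, called as name(argument=value, ...), one argument or row to a line, values as JSON. arm_command: Moves the arm, as the interface text tells. Its arguments: {"type":"object","properties":{"xyz":{"type":"array"},"turn":{"type":"array"},"jaw":{"type":"array"},"grip_force":{"type":"number"}},"required":["xyz","turn","jaw"]}

```bash
mkdir -p pics; ls; python3 - <<'E'
from station import robot
import cv2,numpy as np
for n in("top","side"):
    im=robot.camera(n); cv2.imwrite(f"pics/{n}0.png",cv2.cvtColor(im,cv2.COLOR_RGB2BGR)); c=robot.get_calibration(n); print(n,c)
o=robot.observe();print(o, robot.hold_point_z)
E
```

```text
pics
top {'vertical_fov': 44.91625563011232, 'cx': 257.6139700562203, 'cy': 195.0818775487754, 'D': array([-0.18653938,  0.        ,  0.        ,  0.        ,  0.        ]), 'pose': array([[-0.02584466, -0.98524883,  0.169165  ,  0.38023365],
       [-0.99964706,  0.02443066, -0.01043516, -0.03942783],
       [ 0.00614842, -0.16937499, -0.9855325 ,  0.92866092],
       [ 0.        ,  0.        ,  0.        ,  1.        ]])}
side {'vertical_fov': 44.823675996070975, 'cx': 258.407175937131, 'cy': 195.9494523456163, 'D': array([-0.03910889,  0.        ,  0.        ,  0.        ,  0.        ]), 'pose': array([[ 0.98909931, -0.10452928,  0.10371203,  0.45517966],
       [-0.14719569, -0.68275606,  0.71566584, -0.66103606],
       [-0.00399802, -0.72313055, -0.69069981,  0.66183992],
       [ 0.        ,  0.        ,  0.        ,  1.        ]])}
{'time': 0.1, 'joint_pos': array([ 1.47970059e+00,  4.07643792e-02,  8.39247284e-02, -3.85492622e-04,
       -1.61550435e+00, -3.33695155e-01]), 'joint_velocities': array([-0.00055055, -0.00057452,  0.00352448,  0.00222948, -0.00090726,
        0.00181965]), 'effort': array([-4.71936204e-03, -3.69345903e+01,  3.48285306e+01,  6.95165858e+00,
       -4.48133520e-03, -6.57424835e-07]), 'tool_pos': array([0.24710028, 0.54643725, 0.23038377]), 'eef_rot': array([ 1.70257889e+00, -2.63873637e+00,  1.54093070e-03]), 'contact_force': array([ 0.20114872,  0.12562152, -0.87940162]), 'torque': array([0.01813389, 0.01714158, 0.01575226]), 'grip_width': 0.0852383746293894} 0.0187
```

View pics/top0.png

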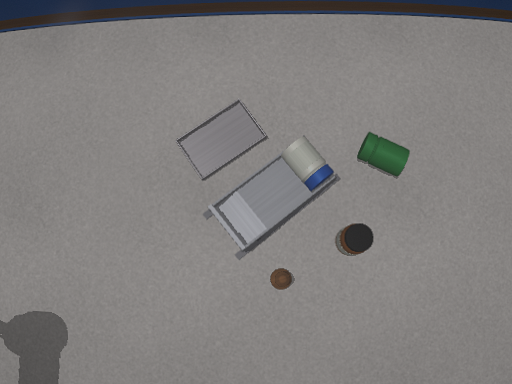

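View pics/side0.png

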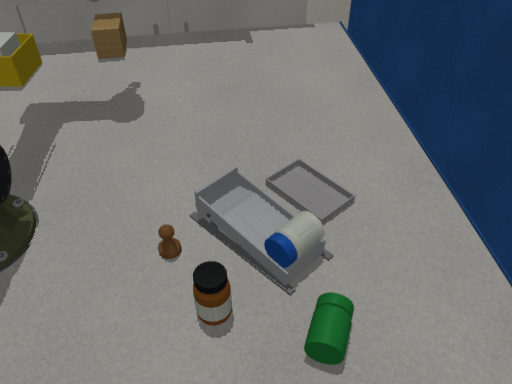

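The white bottle with the blue cap is at about (306,163) in the top view and (297,240) in the side view. The green cylinder at (384,154) is the decoy. The gutter's end stop is at lower left, near (227,230). I'll confirm with an enlarged crop.

```bash
python3 - <<'E'
import cv2
a=cv2.imread("pics/top0.png")[125:265,195:350]
cv2.imwrite("pics/c1.png",cv2.resize(a,None,fx=4,fy=4,interpolation=cv2.INTER_CUBIC))
a=cv2.imread("pics/side0.png")[160:300,185:340]
cv2.imwrite("pics/c2.png",cv2.resize(a,None,fx=4,fy=4,interpolation=cv2.INTER_CUBIC))
E
```

```text
(no output)
```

View pics/c1.png

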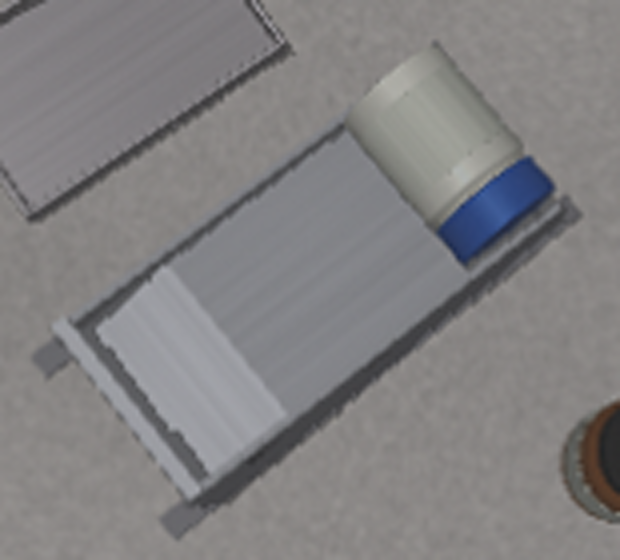

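View pics/c2.png

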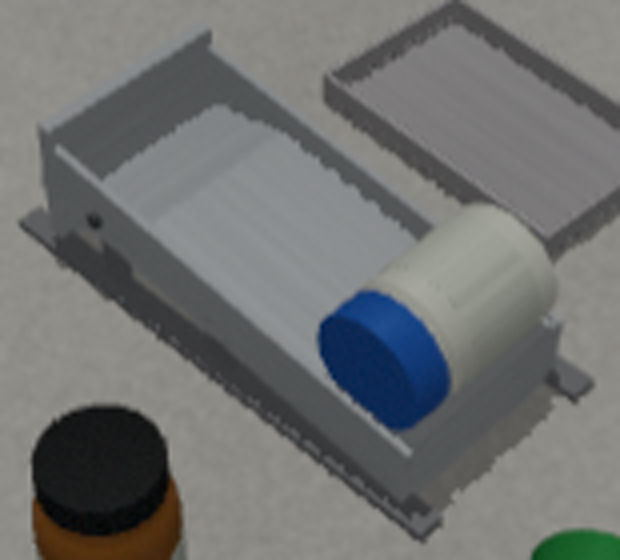

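The crop confirms the white body and blue cap, lying across the gutter's low end with the cap on the gutter's +y side. The crest line runs from (167,268) to (287,413) in the crop, and the end stop's top from (60,325) to (198,494). Next I'll fit the gutter pose from these points.

```bash
cat > h.py <<'E'
import numpy as np,cv2
from station import robot
from scipy.spatial.transform import Rotation as R
def KDT(n):
    c=robot.get_calibration(n); f=192/np.tan(np.radians(c['vertical_fov']/2))
    return np.array([[f,0,c['cx']],[0,f,c['cy']],[0,0,1]]),c['D'],np.array(c['pose'])
def proj(n,P):
    K,D,T=KDT(n); Ti=np.linalg.inv(T)
    return cv2.projectPoints(np.atleast_2d(P).astype(float),cv2.Rodrigues(Ti[:3,:3])[0],Ti[:3,3],K,D)[0][:,0]
def ray(n,uv,z):
    K,D,T=KDT(n); p=cv2.undistortPoints(np.array([[uv]],float),K,D)[0,0]
    d=T[:3,:3]@[p[0],p[1],1]; return T[:3,3]+d*(z-T[2,3])/d[2]
E
python3 - <<'E'
from h import *
from scipy.optimize import least_squares
off={'top':(195,125),'side':(185,160)}
obs=[('top',(60,325),(114,-52,76)),('top',(198,494),(114,52,76)),('top',(167,268),(55,-48,46)),('top',(287,413),(55,48,46)),
('side',(42,127),(114,52,76)),('side',(210,36),(114,-52,76))]
px=[(n,np.array(off[n])+np.array(c)/4,np.array(P)/1000) for n,c,P in obs]
for n,p,P in px: print(n,P,ray(n,p,P[2]).round(4))
def G(q,P): c,s=np.cos(q[2]),np.sin(q[2]); return np.array([q[0]+c*P[0]-s*P[1],q[1]+s*P[0]+c*P[1],P[2]])
res=least_squares(lambda q:np.concatenate([proj(n,G(q,P))[0]-p for n,p,P in px]),[.5,-.05,2.2])
q=res.x;print(q,np.degrees(q[2]),res.fun.round(1)); np.save('q.npy',q)
# bottle: silhouette centre at axis height
b=np.array([435+553+468+350,45+185+263+110])/16+off['top']
print('bottle',ray('top',b,.059),'expect',G(q,np.array([-.083,0,.059])),'slope',G(q,np.array([-.105,0,.026])),'seat',G(q,np.array([.08,0,.071])))
print('jar',ray('top',(358,237),.1),'stamp',ray('top',(281,278),.06))
o=robot.observe();Rt=R.from_rotvec(o['eef_rot']);print(Rt.as_matrix().round(3))
im=cv2.imread('pics/side0.png')
for w in ['side']:
  for P in [(-113,-52,38),(-113,52,38),(118,-52,76),(118,52,76),(-105,52,40),(110,52,60)]:
    u=proj(w,G(q,np.array(P)/1000))[0]; print(P,((u-off[w])*4).round())
E
```

```text
top [ 0.114 -0.052  0.076] [0.5077 0.0405 0.076 ]
top [0.114 0.052 0.076] [ 0.428  -0.0219  0.076 ]
top [ 0.055 -0.048  0.046] [ 0.5388 -0.0087  0.046 ]
top [0.055 0.048 0.046] [ 0.4672 -0.0645  0.046 ]
side [0.114 0.052 0.076] [ 0.4303 -0.0254  0.076 ]
side [ 0.114 -0.052  0.076] [0.5142 0.027  0.076 ]
[ 0.53770025 -0.08282575  2.21378464] 126.84051653744935 [ 0.5 -1.7  0.5  0.1  0.7 -2.2  1.6  0.4 -1.4 -0.8 -2.4 -4. ]
bottle [ 0.5905285  -0.14726302  0.059     ] expect [ 0.58746619 -0.14925128  0.059     ] slope [ 0.60065716 -0.16685805  0.026     ] seat [ 0.48973307 -0.01880115  0.071     ]
jar [ 0.44130084 -0.22721577  0.1       ] stamp [ 0.37238462 -0.08792591  0.06      ]
[[-0.412 -0.911 -0.001]
 [-0.911  0.412 -0.002]
 [ 0.002 -0.    -1.   ]]
(-113, -52, 38) [556. 317.]
(-113, 52, 38) [397. 453.]
(118, -52, 76) [195.  17.]
(118, 52, 76) [ 31. 120.]
(-105, 52, 40) [383. 440.]
(110, 52, 60) [ 45. 153.]
```

Corrected fit, leaving out the poor side-view point: origin (0.538, -0.081) and yaw 128°. The bottle's measured position agrees to within 3 mm. My plan is to push with both tips side by side across the gutter (jaws along gutter y, half open), starting behind the bottle at gutter x ≈ -140.

arm_command(
  xyz=[
    [51.6, -64.7, 0],
    [51.6, -64.7, 0],
    [51.6, -64.7, 0],
    [51.6, -64.7, 0],
    [51.6, -64.7, 0],
  ],
  turn=[0, 0, 0, 0, 0],
  jaw=[0.5, 0.5, 0.5, 0.5, 0.5],
  grip_force=20,
)

```text
time: 0.6
tool_pos: [0.3614, 0.3222, 0.231]
eef_rot: [1.704, -2.639, 0.0]
contact_force: [1.3, 0.3, 0.4]
grip_width: 0.0427
```

arm_command(
  xyz=[
    [35.9, -45, 0],
    [35.9, -45, 0],
    [35.9, -45, 0],
    [35.9, -45, 0],
    [35.9, -45, 0],
  ],
  turn=[0, 0, 0, 0, 0],
  jaw=[0.5, 0.5, 0.5, 0.5, 0.5],
)

```text
time: 1.1
tool_pos: [0.4752, 0.0995, 0.2312]
eef_rot: [-1.704, 2.639, 0.0]
contact_force: [0.8, 1.2, 1.1]
grip_width: 0.043
```

arm_command(
  xyz=[
    [20.3, -25.5, 0],
    [20.3, -25.5, 0],
    [20.3, -25.5, 0],
    [20.3, -25.5, 0],
    [20.3, -25.5, 0],
  ],
  turn=[0, 0, 0, 0, 0],
  jaw=[0.5, 0.5, 0.5, 0.5, 0.5],
)

```text
time: 1.6
tool_pos: [0.5894, -0.1231, 0.2309]
eef_rot: [1.703, -2.64, -0.0]
contact_force: [0.6, 0.7, 1.4]
grip_width: 0.0427
```

arm_command(
  xyz=[
    [4.7, -5.9, 0],
    [4.7, -5.9, 0],
    [4.7, -5.9, 6],
    [4.7, -5.9, 9],
    [4.7, -5.9, 9],
  ],
  turn=[0.12, 0.24, 0.36, 0.48, 0.48],
  jaw=[0.5, 0.5, 0.5, 0.5, 0.5],
)

```text
time: 2.1
tool_pos: [0.6197, -0.1875, 0.1329]
eef_rot: [1.02, -2.959, -0.011]
contact_force: [-0.3, 0.3, -2.1]
grip_width: 0.043
```

```bash
cat >> h.py <<'E'
Y=np.radians(128);O=np.array([.538,-.081]);U=np.array([np.cos(Y),np.sin(Y)]);V=np.array([-U[1],U[0]])
def st():
    o=robot.observe();p=o['tool_pos'];d=p[:2]-O;M=R.from_rotvec(o['eef_rot']).as_matrix()
    print('t',o['time'],'gutter mm',(1000*np.array([d@U,d@V,p[2]])).round(1),'tooly deg',np.degrees(np.arctan2(M[1,1],M[0,1])).round(2),'F',o['contact_force'].round(1))
def shot(tag):
    L=[]
    for n,(x,y) in {'top':(200,120),'side':(190,130)}.items():
        a=cv2.cvtColor(robot.camera(n),cv2.COLOR_RGB2BGR)
        L.append(cv2.resize(a[y:y+190,x:x+130],None,fx=3,fy=3,interpolation=cv2.INTER_CUBIC))
    cv2.imwrite(f'pics/{tag}.png',np.hstack(L))
E
python3 -c "
from h import *
st();shot('p1')"
```

```text
t 2.1 gutter mm [-134.2    1.2  132.9] tooly deg 128.04 F [-0.3  0.3 -2.1]
```

View pics/p1.png

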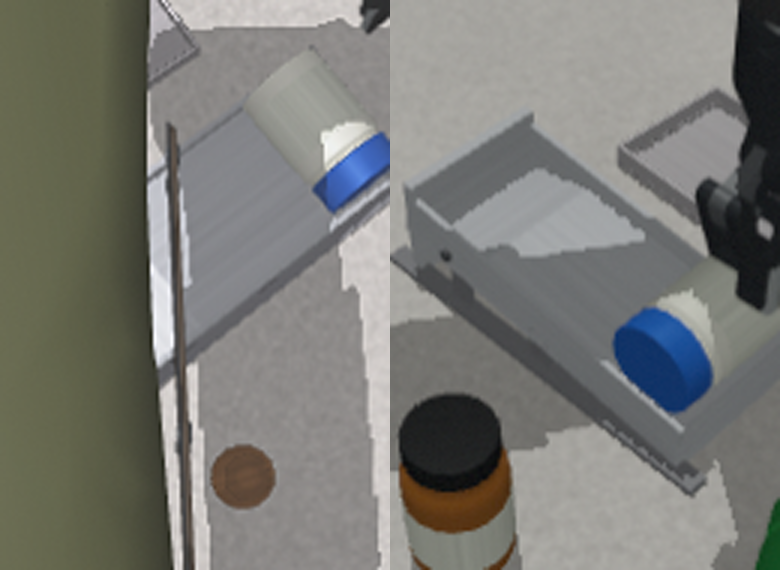

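The side view shows the gripper above and behind the bottle, with its tips at about (755,290) in the crop. Next I back off 8 mm and go down.

arm_command(
  xyz=[
    [-0.1, -0.8, 1],
    [-0.1, -0.8, 4],
    [-0.1, -0.8, 6.5],
    [-0.1, -0.8, 8.3],
    [-0.1, -0.8, 8.5],
  ],
  turn=[0, 0, 0, 0, 0],
  jaw=[0.5, 0.5, 0.5, 0.5, 0.5],
)

```text
time: 2.7
tool_pos: [0.6289, -0.1937, 0.0553]
eef_rot: [1.029, -2.967, -0.001]
contact_force: [0.1, -0.2, 0.3]
grip_width: 0.0427
```

```bash
sed -i "s/(190,130)}/(220,130)}/" h.py; python3 -c "
from h import *
shot('p2');st()"
```

```text
t 2.8 gutter mm [-145.8   -2.9   58. ] tooly deg 128.23 F [0.1 0.  0.8]
```

View pics/p2.png

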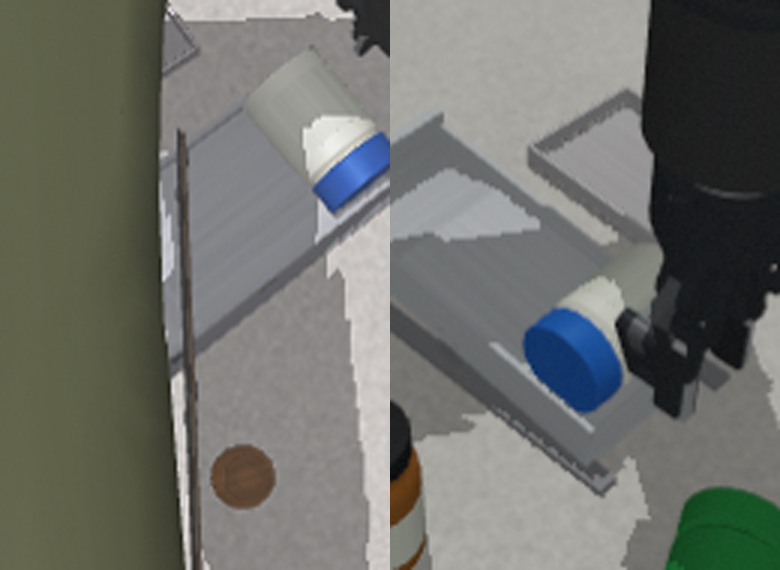

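arm_command(
  xyz=[
    [0.2, 0, 0.5],
    [0.3, 0.3, 0.9],
    [0.3, 0.6, 0.9],
    [0.3, 0.9, 0.9],
    [0.3, 1.2, 0.9],
  ],
  turn=[0, 0, 0, 0, 0],
  jaw=[0.5, 0.5, 0.5, 0.5, 0.5],
)

```text
time: 3.3
tool_pos: [0.6193, -0.186, 0.0478]
eef_rot: [-1.027, 2.968, -0.001]
contact_force: [-0.3, 0.4, -0.2]
grip_width: 0.0424
```

```bash
python3 -c "
from h import *
st()"
```

```text
t 3.3 gutter mm [-132.8    0.6   47.8] tooly deg 128.17 F [-0.3  0.4 -0.2]
```

arm_command(
  xyz=[
    [0, 0.2, 0],
    [0, 0.4, 0],
    [0, 0.6, 0],
    [0, 0.8, 0],
    [0, 1.0, -0.02],
  ],
  turn=[0, 0, 0, 0, 0],
  jaw=[0.5, 0.5, 0.5, 0.5, 0.5],
)

```text
time: 3.8
tool_pos: [0.6132, -0.1784, 0.0477]
eef_rot: [-1.027, 2.969, -0.001]
contact_force: [0.4, -0.3, 0.5]
grip_width: 0.0426
```

arm_command(
  xyz=[
    [0, 0.2, -0.02],
    [0, 0.4, -0.05],
    [0, 0.6, -0.07],
    [0, 0.8, -0.1],
    [0, 1.0, -0.12],
  ],
  turn=[0, 0, 0, 0, 0],
  jaw=[0.5, 0.5, 0.5, 0.5, 0.5],
)

```text
time: 4.3
tool_pos: [0.6069, -0.1704, 0.0488]
eef_rot: [-1.027, 2.969, -0.0]
contact_force: [1.0, -0.7, 0.6]
grip_width: 0.0427
```

```bash
python3 -c "
from h import *
shot('p3');st()"
```

```text
t 4.4 gutter mm [-112.6    0.8   48.7] tooly deg 128.17 F [0.1 0.4 0.4]
```

View pics/p3.png

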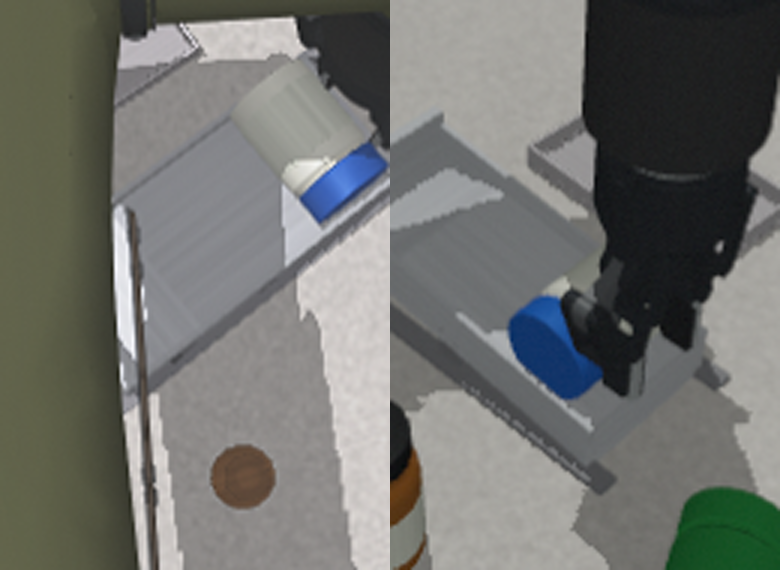

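The bottle has rolled about 10 mm uphill and is still square in the gutter (cap now at about (343,187) in the top crop). Contact is light, so I keep pushing along the slope.

arm_command(
  xyz=[
    [0, 0.25, -0.03],
    [0, 0.5, -0.06],
    [0, 0.8, -0.1],
    [0, 1.1, -0.13],
    [0, 1.4, -0.17],
  ],
  turn=[0, 0, 0, 0, 0],
  jaw=[0.5, 0.5, 0.5, 0.5, 0.5],
)

```text
time: 4.9
tool_pos: [0.5981, -0.1593, 0.0505]
eef_rot: [-1.027, 2.969, -0.0]
contact_force: [1.8, -1.0, 0.8]
grip_width: 0.0428
```

arm_command(
  xyz=[
    [0, 0.3, -0.04],
    [0, 0.6, -0.07],
    [0, 0.9, -0.11],
    [0, 1.2, -0.15],
    [0, 1.5, -0.18],
  ],
  turn=[0, 0, 0, 0, 0],
  jaw=[0.5, 0.5, 0.5, 0.5, 0.5],
)

```text
time: 5.4
tool_pos: [0.5889, -0.1475, 0.0523]
eef_rot: [-1.027, 2.969, -0.0]
contact_force: [0.6, 0.5, 0.4]
grip_width: 0.0429
```

arm_command(
  xyz=[
    [0, 0.3, -0.04],
    [0, 0.6, -0.07],
    [0, 0.9, -0.11],
    [0, 1.2, -0.15],
    [0, 1.5, -0.18],
  ],
  turn=[0, 0, 0, 0, 0],
  jaw=[0.5, 0.5, 0.5, 0.5, 0.5],
)

```text
time: 5.9
tool_pos: [0.5796, -0.1357, 0.0541]
eef_rot: [-1.027, 2.969, -0.0]
contact_force: [1.0, -1.0, 0.6]
grip_width: 0.0425
```

arm_command(
  xyz=[
    [0, 0.3, -0.04],
    [0, 0.6, -0.07],
    [0, 0.9, -0.11],
    [0, 1.2, -0.15],
    [0, 1.5, -0.18],
  ],
  turn=[0, 0, 0, 0, 0],
  jaw=[0.5, 0.5, 0.5, 0.5, 0.5],
)

```text
time: 6.4
tool_pos: [0.5703, -0.1239, 0.0559]
eef_rot: [-1.027, 2.969, -0.0]
contact_force: [1.2, -1.2, 1.1]
grip_width: 0.0429
```

```bash
python3 -c "
from h import *
shot('p4');st()"
```

```text
t 6.5 gutter mm [-53.5   0.9  55.8] tooly deg 128.18 F [ 0.6 -0.1  1. ]
```

View pics/p4.png

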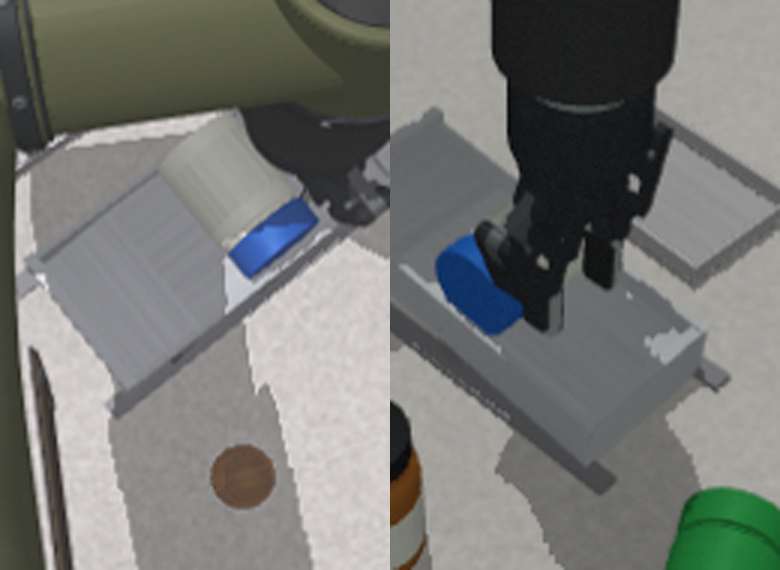

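The bottle is square, against the fingers and about halfway up (centre ≈ (235,190) in the top crop). I'll do four more of these strokes, then slow down over the crest.

arm_command(
  xyz=[
    [0, 0.3, -0.04],
    [0, 0.6, -0.07],
    [0, 0.9, -0.11],
    [0, 1.2, -0.15],
    [0, 1.5, -0.18],
  ],
  turn=[0, 0, 0, 0, 0],
  jaw=[0.5, 0.5, 0.5, 0.5, 0.5],
)

```text
time: 7.0
tool_pos: [0.5611, -0.1121, 0.0577]
eef_rot: [-1.027, 2.969, -0.0]
contact_force: [0.4, -0.7, 0.7]
grip_width: 0.0431
```

arm_command(
  xyz=[
    [0, 0.3, -0.04],
    [0, 0.6, -0.07],
    [0, 0.9, -0.11],
    [0, 1.2, -0.15],
    [0, 1.5, -0.18],
  ],
  turn=[0, 0, 0, 0, 0],
  jaw=[0.5, 0.5, 0.5, 0.5, 0.5],
)

```text
time: 7.5
tool_pos: [0.5518, -0.1003, 0.0595]
eef_rot: [-1.027, 2.969, -0.0]
contact_force: [0.2, -0.5, 0.6]
grip_width: 0.0426
```

arm_command(
  xyz=[
    [0, 0.3, -0.04],
    [0, 0.6, -0.07],
    [0, 0.9, -0.11],
    [0, 1.2, -0.15],
    [0, 1.5, -0.18],
  ],
  turn=[0, 0, 0, 0, 0],
  jaw=[0.5, 0.5, 0.5, 0.5, 0.5],
)

```text
time: 8.0
tool_pos: [0.5425, -0.0885, 0.0613]
eef_rot: [1.027, -2.969, 0.0]
contact_force: [0.9, -0.3, 0.8]
grip_width: 0.043
```

arm_command(
  xyz=[
    [0, 0.25, -0.03],
    [0, 0.5, -0.06],
    [0, 0.75, -0.09],
    [0, 0.95, -0.12],
    [0, 1.1, -0.14],
  ],
  turn=[0, 0, 0, 0, 0],
  jaw=[0.5, 0.5, 0.5, 0.5, 0.5],
)

```text
time: 8.5
tool_pos: [0.5358, -0.08, 0.0627]
eef_rot: [-1.027, 2.969, -0.0]
contact_force: [0.7, -1.1, -0.3]
grip_width: 0.0427
```

```bash
python3 -c "
from h import *
shot('p5');st()"
```

```text
t 8.6 gutter mm [ 2.3  1.1 62.6] tooly deg 128.17 F [ 0.5 -0.4 -0. ]
```

View pics/p5.png

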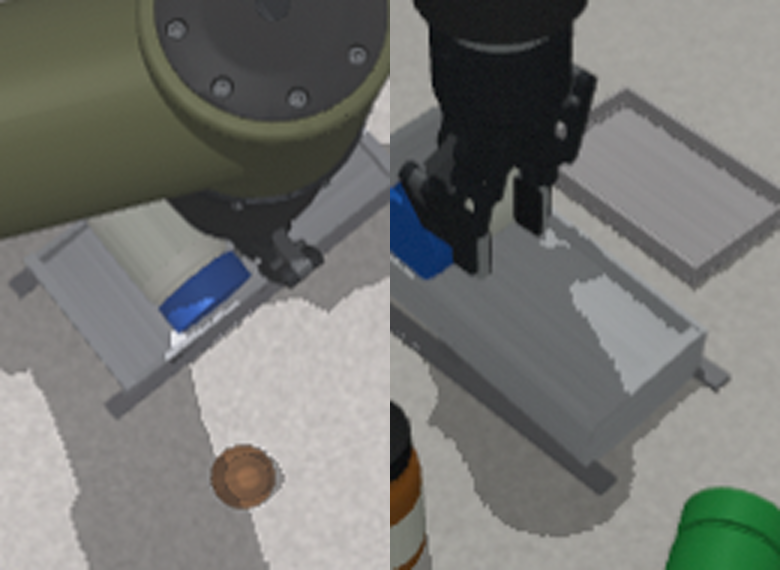

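The bottle is still square and about 12 mm short of the crest. I'll ease it over at about 15 mm/s.

arm_command(
  xyz=[
    [0, 0.15, -0.02],
    [0, 0.3, -0.04],
    [0, 0.45, -0.05],
    [0, 0.6, -0.07],
    [0, 0.75, -0.09],
  ],
  turn=[0, 0, 0, 0, 0],
  jaw=[0.5, 0.5, 0.5, 0.5, 0.5],
)

```text
time: 9.1
tool_pos: [0.5311, -0.0741, 0.0635]
eef_rot: [1.027, -2.969, 0.0]
contact_force: [0.1, -1.1, 0.6]
grip_width: 0.0431
```

arm_command(
  xyz=[
    [0, 0.15, -0.02],
    [0, 0.3, -0.03],
    [0, 0.45, -0.04],
    [0, 0.6, -0.05],
    [0, 0.75, -0.05],
  ],
  turn=[0, 0, 0, 0, 0],
  jaw=[0.5, 0.5, 0.5, 0.5, 0.5],
)

```text
time: 9.6
tool_pos: [0.5264, -0.0681, 0.0639]
eef_rot: [1.027, -2.969, -0.0]
contact_force: [0.4, -0.1, -0.4]
grip_width: 0.0427
```

arm_command(
  xyz=[
    [0, 0.15, 0],
    [0, 0.3, 0],
    [0, 0.4, 0],
    [0, 0.5, 0],
    [0, 0.5, 0],
  ],
  turn=[0, 0, 0, 0, 0],
  jaw=[0.5, 0.5, 0.5, 0.5, 0.5],
)

```text
time: 10.1
tool_pos: [0.5235, -0.0643, 0.064]
eef_rot: [-1.027, 2.969, -0.0]
contact_force: [-0.1, -1.1, 0.3]
grip_width: 0.0425
```

```bash
python3 -c "
from h import *
shot('p6');st()"
```

```text
t 10.2 gutter mm [22.   1.2 64. ] tooly deg 128.16 F [0.2 0.8 0.1]
```

View pics/p6.png

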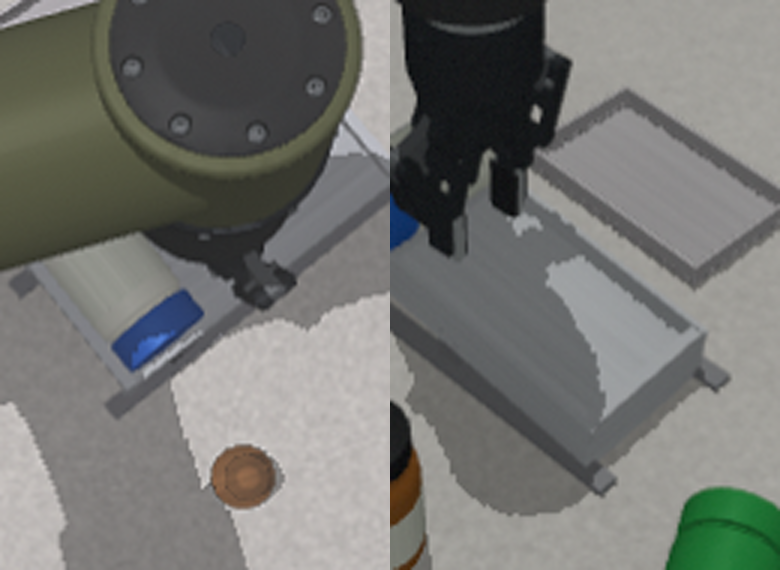

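The bottle has rolled over the crest and lies against the end stop, with a clear gap to the fingers (cap edge (200,300), fingertip (245,295)). I back off and then lift clear.

arm_command(
  xyz=[
    [0, -0.5, 0],
    [0, -1.5, 0],
    [0, -3, -0.5],
    [0, -4, -2.5],
    [0, -5, -6],
  ],
  turn=[0, 0, 0, 0, 0],
  jaw=[0.5, 0.5, 0.5, 0.5, 0.5],
)

```text
time: 10.7
tool_pos: [0.5534, -0.1047, 0.1217]
eef_rot: [1.024, -2.964, -0.003]
contact_force: [0.7, 0.8, -0.6]
grip_width: 0.0425
```

arm_command(
  xyz=[
    [0, -2, -4],
    [0, -5, -8],
    [0, -8, -10],
    [0, -11, -10],
    [0, -12, -10],
  ],
  turn=[0, 0, 0, 0, 0],
  jaw=[0.5, 0.5, 0.5, 0.5, 0.5],
)

```text
time: 11.2
tool_pos: [0.6297, -0.2007, 0.2234]
eef_rot: [1.023, -2.97, 0.0]
contact_force: [0.1, 0.1, -1.2]
grip_width: 0.0426
```

arm_command(
  xyz=[
    [0, 0, 0],
    [0, 0, 0],
    [0, 0, 0],
    [0, 0, 0],
    [0, 0, 0],
  ],
  turn=[0, 0, 0, 0, 0],
  jaw=[0.3, 0.1, 0, 0, 0],
)

```text
time: 11.7
tool_pos: [0.6284, -0.1975, 0.2245]
eef_rot: [-1.028, 2.968, -0.001]
contact_force: [0.3, 0.6, 0.4]
grip_width: 0.0858
```

```bash
sed -i "s/(220,130)}/(170,130)}/" h.py; python3 -c "
from h import *
shot('p7');st()
a=cv2.cvtColor(robot.camera('side'),cv2.COLOR_RGB2BGR);b=cv2.imread('pics/side0.png')
for n,(x,y,w,h) in {'jar':(190,260,45,68),'stamp':(155,220,30,42)}.items():
  r=cv2.matchTemplate(a,b[y:y+h,x:x+w],cv2.TM_CCOEFF_NORMED);print(n,cv2.minMaxLoc(r)[1::2],(x,y))
P=lambda x,y,z:np.r_[O+(x*U+y*V)/1000,z/1000]
q=(proj('side',P(80,45,71))[0]-[170,130])*3+[390,0];print('expected cap centre in p7',q)
"
```

```text
t 11.8 gutter mm [-147.6    0.5  224.4] tooly deg 128.19 F [-0.6 -0.4  0.3]
jar (0.9424591660499573, (190, 260)) (190, 260)
stamp (0.936240017414093, (155, 220)) (155, 220)
expected cap centre in p7 [506.95999548 209.86723075]
```

View pics/p7.png

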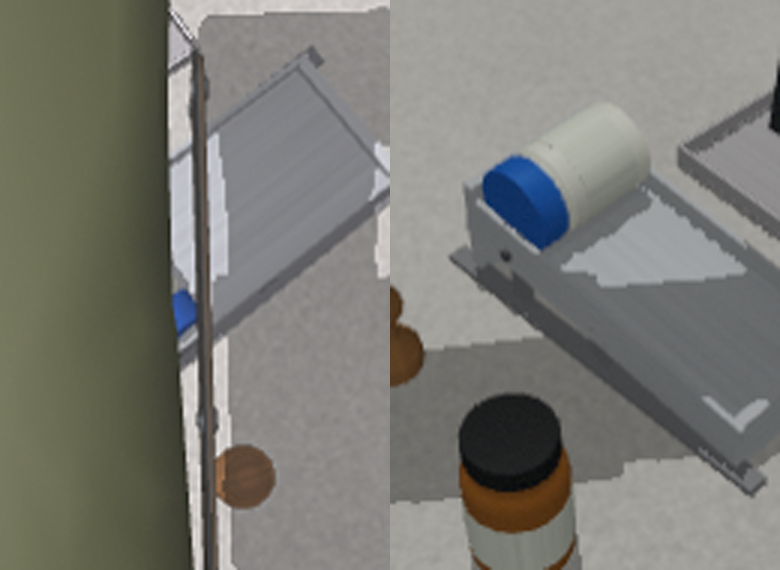

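The bottle lies beyond the crest at the end stop (cap ≈ (520,205), seat predicts (507,210)). The jar and stamp have not moved a pixel. One last check for stillness and the tray, then I hand in.

```bash
python3 - <<'E'
from h import *
f=lambda:cv2.cvtColor(robot.camera('side'),cv2.COLOR_RGB2BGR)
a=f(); [robot.camera('side') for _ in range(9)]; c=f(); b=cv2.imread('pics/side0.png')
g=lambda i:i[160:220,190:265].astype(int)
print('motion over .5s, mean abs diff',abs(g(a)-g(c)).mean())
T=b[165:200,270:320]; print('tray',cv2.minMaxLoc(cv2.matchTemplate(c,T,cv2.TM_CCOEFF_NORMED))[1::2],(270,165))
robot.close_job()
E
```

```text
motion over .5s, mean abs diff 0.6037777777777777
tray (0.4844069182872772, (334, 165)) (270, 165)
the job is handed in; nothing more can be done
```

The white bottle was rolled up the gutter with both fingertips, over the crest, and now rests against the end stop. I pushed at 20–30 mm/s, slowing to about 15 mm/s at the crest. The reported push force never went above about 2 N. The jaws stayed half open while pushing, so nothing was squeezed or lifted. The gripper was then backed off, lifted clear and opened, and the job was handed in at about 12.5 s.

Last checks:
- **Bottle position:** in the side view it sits at the seat, about 4 camera pixels (roughly 6 mm) from where my fit predicts. The fit had errors up to about that size in the side view, and no closer check was made.
- **Bottle still:** two side pictures about 0.5 s apart showed no visible change beyond image noise.
- **Jar and stamp:** both matched their starting positions to the pixel.
- **Tray:** the automatic match failed (score 0.48, 64 pixels off), probably because the arm and its shadow lay over that part of the picture. Read by eye, the tray's visible corner is at about (267,182) in the side view, the same as at the start, and I never moved the gripper near it.

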